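# Bring the deburring-pot lid to its halfway position and hold it there

### The arm

A 7-joint arm with a two-finger parallel gripper is mounted at the origin on a cart in front of the work surface, level with it; the furniture and walls round the work are solid. World frame = base frame: x ahead of the robot, y to its left, z up, the work surface at z = 0. Lengths are in m, angles in rad, forces in N, time in s.
With the tool pointing down it reaches from about 0.35 to 0.9 m from the base axis. Payload 8.1 kg.
Tool frame: the origin (TCP) lies at the very end of the fingers, on their centre line; the grasp point (between the pads) lies 19 mm behind it (grip_point_offset is the distance from the TCP to the grasp point, in m); z points along the fingers, x is the direction in which the jaws open and shut, and the axes are right-handed (so a half turn about z gives the same grasp; the last joint's range is limited). The gripper opens to 92 mm and grips with 3 to 60 N. Pads are 19 mm wide; open, the fingers measure 130 mm over their backs; the gripper's body (75 mm by 190 mm) begins 47 mm behind the grasp point.
Start: joints at [-1.42, 0.434, 0.025, 1.573, -0.012, 1.134, -0.075], TCP at [0.157, 0.605, 0.227] pointing down, gripper open.
Joint ranges: [-2.62, 2.62], [-0.44, 2.09], [-1.27, 1.32], [0.08, 2.57], [-1.32, 4.46], [0.12, 2], [-2.74, 2.74]. Speed limits (rad/s): [2.22, 2.22, 3.01, 3.01, 3.14, 3.14, 3.14].

### API

Orientations are given as a rotation vector (axis times angle).
In Python, from cell import observe, get_image, camera_model, sign_off, grip_point_offset gives the robot as it stands.
- The arm moves only by the tool play_rows, never from a script. Its argument "rows" is a list of rows, each a list of 7 numbers: the shift along the tool's x, y, z as a fraction of full scale, then the turn, a rotation vector about the tool's x, y, z as a fraction of full scale, then the closure, from -1 (fully open) to 1 (shut). A call has 1 to 5 rows; each row shifts and turns the pose as measured when the row begins, along the tool's axes as they then stand; what a row does not reach is not made up. Full scale, the value 1, is 0.15 m for a shift and 0.5 rad for a turn. A row lasts 1/10 s, in which the tool goes at most 50 mm and 8.59 degrees, less where a joint would pass 70% of its speed; a pose out of reach is approached as far as the arm can. A call with a number of a shift or a turn outside -1 to 1 is refused whole. A call with a gripper value outside its range is refused whole. The fingers move at their own pace and stop on an object; "force" is the grip in N (left out, the last holds). Time passes only in rows, so rows that do not move let the fingers close. It gives the time, the measured TCP pose, the force and the opening at its end, in the units of the state.
- observe(): the state, without advancing time (a new reading comes with each control period).
- get_image(name): name is "side" or "top"; returns the picture (420x560x3 uint8, blue, green, red); there is no depth.
- camera_model(name): a dict with "K" (3x3 intrinsics, pixels), "dist" ([k1, k2, p1, p2, k3] as OpenCV has them; the pictures are not rectified), "R" (3x3) and "t" (3): a world point X has camera coordinates R X + t. Camera axes: x right, y down, z forward; pixel columns grow to the right and rows downward; lengths in m; the calibration is good to about 2 mm. A picture is of the moment at which its call begins. camera_model takes no time and is no camera call.
- sign_off(): hands the job in, once; it reports no verdict.
The state is a dict: "clock": time; "joints": joint angles; "dq": joint speeds; "joint_efforts": joint torques, N m; "position": TCP position; "ee_rot": TCP orientation; "force": force on the tool from outside, world axes, zero at the start; "ft_torque": the same for the moment, N m; "width": opening from 0.0 (shut) to 1.0 (fully open).
Only numpy, scipy, OpenCV 4.12 (cv2) and the standard library are available. Lean on these libraries where they do the work, as an engineer would, in place of code of your own. Each camera call takes 0.05 s, during which the arm holds its last target.

### The job

Slide the lid out of the open end of its wooden keeper and set it fully down into the aluminium deburring pot with its lugs in the keyways. Then turn it clockwise (seen from above) against the spring until its pointers stand at the single long halfway ribs on the pot's wall, short of the lock catch, which must never click. Finish while still gripping the lid there, without letting go, and leave the small rings and the eye loupe on the bench undisturbed.

Things in the scene. Friction and masses are not known exactly. Their poses are not given: they have to be found in the camera images.
- lid: Bayonet lid, 0.16 kg: steel disc 84 mm across, 6 mm thick; its underside rests on the pot's rim. Bar, lugs and edge pointers all lie along the lid's x axis; it is the same after a half turn. Origin: centre of the disc's underside; z up. Starts level in the keeper, origin 30 mm above the bench, its x axis within 0.15 rad of the keeper's. Below: plug 52 mm across, 18 mm deep, lowest 5 mm tapered to 44 mm.
- lid_grip (a point): Centre of the upright black grip bar on the lid, 23 mm above the lid's origin. The bar is 56 mm long (lid's x), 16 mm wide (lid's y), 34 mm high, from the disc's top to 40 mm above the lid's origin.
- lid_lug (a point): One of the lid's two like lugs, 28 mm along the lid's +x from its axis and 11 mm below its origin (the other on -x). Each is 10 mm wide, 6 mm thick (8 to 14 mm below the disc's underside) and reaches 34 mm from the axis. A small pointer on the disc's edge stands over each lug.
- keeper: Wooden keeper fixed to the bench, 100 mm wide (y), x from -32 to +53 mm, 43 mm high; origin on the bench under the lid's place. Rails 58 mm apart carry the disc at 30 mm height; lips over its sides (38.5 to 43 mm high, inner edges 62 mm apart) stop lifting. The +x end is closed, the -x end open: the lid is free once its centre is 60 mm to the -x side. The bar stands between the lips.
- pot: Aluminium pot fixed on a 112 mm square plate, 92 mm across, rim 60 mm high; origin on the bench on its axis, z up. A flange 6 mm thick leaves a 57 mm mouth with keyways out to 36 mm radius on +x and -x, each marked by a pair of short ribs on the wall. Lid's x along pot's x (either way round, within about 0.12 rad) goes in; then it turns clockwise only, a stop blocks the other way.
- pot_mouth (a point): Centre of the pot's rim, 60 mm above the bench; the lid's origin is here when it is fully down.
- half_mark: Two single long ribs on the outside of the pot's wall (to 59 mm from the axis) marking halfway; its x axis runs through them, 0.70 rad (40 degrees) clockwise of the pot's x axis; origin on the bench on the pot's axis. The lid's x axis has to point along it, either way round.
- follower (a joint): Hidden sprung follower in the pot, rad: 0 at rest, grows as the lid turns clockwise. The lugs meet it about 0.23 rad past the keyways and push it along, so it reads about 0.47 at halfway. It presses back with 0.08 N m at first, 0.17 N m at halfway, and throws the lid back if let go.
- catch (a joint): The sprung lock catch, m: a steel stud with a round head on the outside of the pot's wall, 105 degrees anticlockwise of the pot's +x. 0 at rest, grows outward; it clicks when a lug pushes it out, at 1.0 to 1.17 rad of lid turn from the keyways (counted as clicked beyond that).
- ferrule_1: Bystander: small black ring, 23 mm diameter, 22 mm high, loose on the bench; origin at the centre of its underside.
- ferrule_2: Bystander: small cream ring, 23 mm diameter, 22 mm high, loose on the bench; origin at the centre of its underside.
- loupe: Bystander: black eye loupe, 37 mm diameter, 22 mm high, loose on the bench; origin at the centre of its underside.

How it is judged:
By the outcome, as a careful person would: the job done as asked, in the order asked, and still so for the second after the job is handed in, while the arm keeps its last pose, push and grip.
It also fails if it takes over 51 s, if anything falls off the work surface, if the arm or the gripper's body presses on something with over 40 N, if the wrist force passes 120 N, or if a joint passes its speed limit or range.

## Working session

There is one attempt and no reset: what is moved stays moved. The work goes in short steps, Python scripts to look and compute and a tool call to move; the robot and the scene stay as the last step left them, time stands still between calls to the robot, and variables do not carry over. Pictures are saved under pics/ and viewed, and the job is handed in when it is done.

Besides the shell and the picture viewer there is one more tool, called as name([rows], argument=value, ...), one row to a line, values as JSON. play_rows: Moves the arm, as the interface text tells. Its arguments: {"type":"object","properties":{"rows":{"type":"array","items":{"type":"array","items":{"type":"number"}}},"force":{"type":"number"}},"required":["rows"]}

```bash
ls; mkdir -p pics; python3 - <<'E'
from cell import *
import cv2
print(observe(), grip_point_offset)
for n in("side","top"):
    cv2.imwrite(f"pics/{n}0.png",get_image(n)); m=camera_model(n); print(n,m)
E
```

```text
pics
{'clock': 0.0, 'joints': array([-1.41959981,  0.43523272,  0.02498459,  1.5740892 , -0.01160735,
        1.13400912, -0.07509664]), 'dq': array([-0.00249871, -0.00131164, -0.00139306, -0.00121852,  0.00106349,
       -0.00120457, -0.00043619]), 'joint_efforts': array([ 5.10482664e-05, -6.67855310e+01,  9.85089093e-01, -3.14452636e+01,
       -6.04580040e-02,  4.28657373e-02,  1.82952131e-04]), 'position': array([0.15685646, 0.60446693, 0.22594212]), 'ee_rot': array([ 2.48393956e+00,  1.92167523e+00, -1.83348527e-03]), 'force': array([ 0.20851958, -0.45595634, -0.49245749]), 'ft_torque': array([ 0.01473904, -0.05764076, -0.02773568]), 'width': 1.0023188240562075} 0.0188
side {'K': array([[432.04894704,   0.        , 272.2579098 ],
       [  0.        , 432.04894704, 203.80017786],
       [  0.        ,   0.        ,   1.        ]]), 'dist': array([0.02513813, 0.        , 0.        , 0.        , 0.        ]), 'R': array([[-0.99949315,  0.03120114, -0.00631848],
       [ 0.02466504,  0.63350883, -0.77334223],
       [-0.02012635, -0.77310611, -0.63395731]]), 't': array([0.56452069, 0.04112095, 0.89138463])}
top {'K': array([[441.65222019,   0.        , 277.22234965],
       [  0.        , 441.65222019, 210.34463802],
       [  0.        ,   0.        ,   1.        ]]), 'dist': array([-0.04806218,  0.        ,  0.        ,  0.        ,  0.        ]), 'R': array([[ 0.01737028, -0.99977646, -0.0120539 ],
       [-0.98599898, -0.01512875, -0.16606362],
       [ 0.16584413,  0.01476971, -0.98604137]]), 't': array([0.01606322, 0.57305313, 0.84233513])}
```

View pics/side0.png

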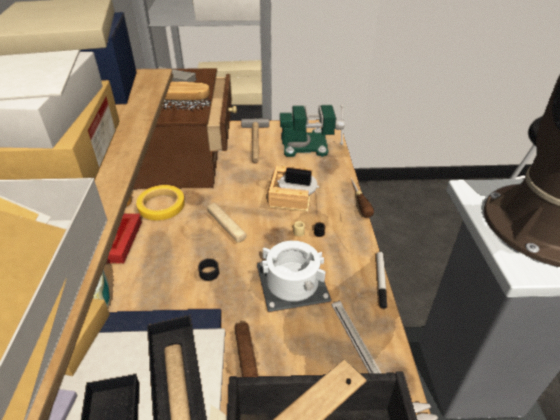

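View pics/top0.png

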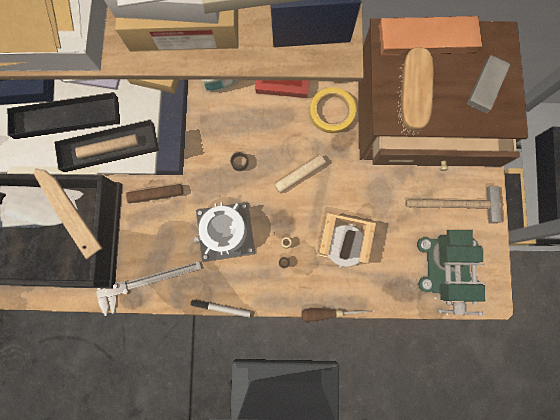

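```bash
cat > h.py <<'E'
import numpy as np, cv2
from cell import *
def ray(n,uv,z):
    m=camera_model(n); p=cv2.undistortPoints(np.array([[uv]],float),m["K"],m["dist"])[0,0]
    d=m["R"].T@np.array([p[0],p[1],1]); c=-m["R"].T@m["t"]
    return c+d*(z-c[2])/d[2]
def proj(n,X):
    m=camera_model(n); return cv2.projectPoints(np.atleast_2d(X).astype(float),cv2.Rodrigues(m["R"])[0],m["t"],m["K"],m["dist"])[0][:,0]
def crop(src,x0,y0,x1,y1,s,out):
    cv2.imwrite(out,cv2.resize(src[y0:y1,x0:x1],None,fx=s,fy=s,interpolation=cv2.INTER_CUBIC))
E
python3 - <<'E'
from h import *
t=cv2.imread("pics/top0.png"); s=cv2.imread("pics/side0.png")
crop(t,180,190,280,275,7,"pics/t_pot.png"); crop(t,270,190,390,280,6,"pics/t_keep.png")
crop(s,240,150,340,310,3.7,"pics/s_c.png")
E
```

```text
(no output)
```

View pics/t_pot.png

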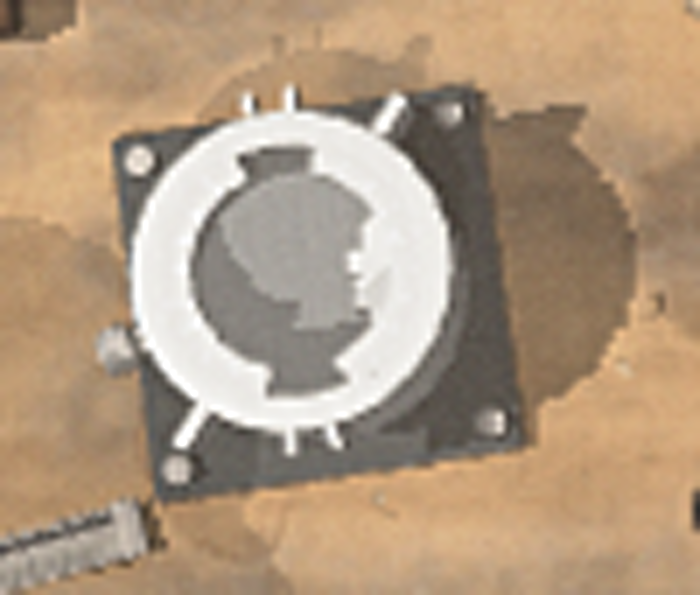

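View pics/t_keep.png

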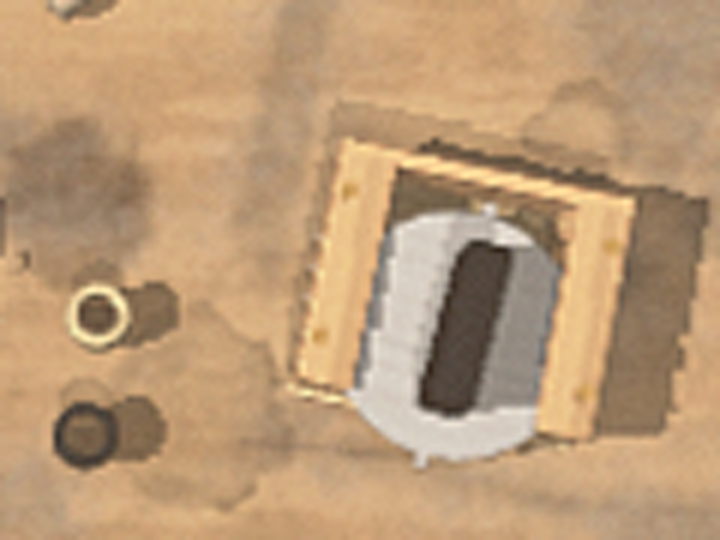

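View pics/s_c.png

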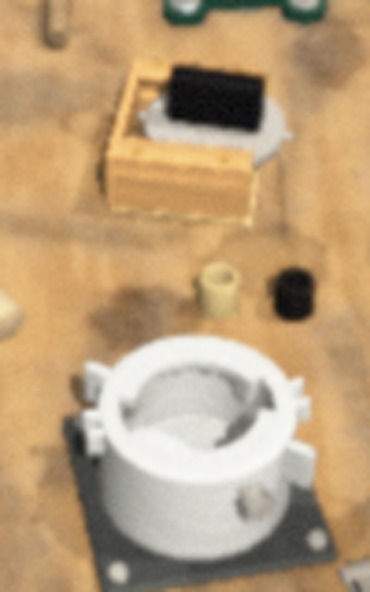

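```bash
cat >> h.py <<'E'
def ortho(img,n,cx,cy,z,half,s=4):
    # image up=+x, left=+y ; s px per mm
    N=int(2*half*1000*s); v,u=np.mgrid[0:N,0:N]
    X=np.stack([cx+half-v/(s*1000),cy+half-u/(s*1000),np.full(u.shape,z)],-1).reshape(-1,3)
    p=proj(n,X).reshape(N,N,2).astype(np.float32)
    return cv2.remap(img,p[...,0],p[...,1],cv2.INTER_CUBIC)
def o2w(uv,cx,cy,half,s=4): return np.array([cx+half-uv[1]/(s*1000),cy+half-uv[0]/(s*1000)])
E
python3 - <<'E'
from h import *
t=cv2.imread("pics/top0.png"); s=cv2.imread("pics/side0.png")
print("pot rough top",ray("top",(180+290/7,190+270/7),.06), "side",ray("side",(240+198/3.7,150+412/3.7),.06))
print("lid bar top",ray("top",(270+467/6,190+328/6),.07))
for nm,u in(("crm",(270+99/6,190+317/6)),("blk",(270+87/6,190+436/6)),("loupe",(239,160))): print(nm,ray("top",u,.022))
p=ray("top",(180+290/7,190+270/7),.06)[:2]; l=ray("top",(270+467/6,190+328/6),.07)[:2]
cv2.imwrite("pics/o_pot.png",ortho(t,"top",p[0],p[1],.06,.07)); cv2.imwrite("pics/o_lid.png",ortho(t,"top",l[0],l[1],.07,.07))
cv2.imwrite("pics/o_lids.png",ortho(s,"side",l[0],l[1],.07,.07));cv2.imwrite("pics/o_pots.png",ortho(s,"side",p[0],p[1],.06,.07))
E
```

```text
pot rough top [0.53242227 0.13505715 0.06      ] side [0.53278303 0.14165963 0.06      ]
lid bar top [ 0.50363055 -0.11298968  0.07      ]
crm [0.50984014 0.00563308 0.022     ]
blk [0.46930183 0.0091343  0.022     ]
loupe [0.6840999  0.10876476 0.022     ]
```

View pics/o_pot.png

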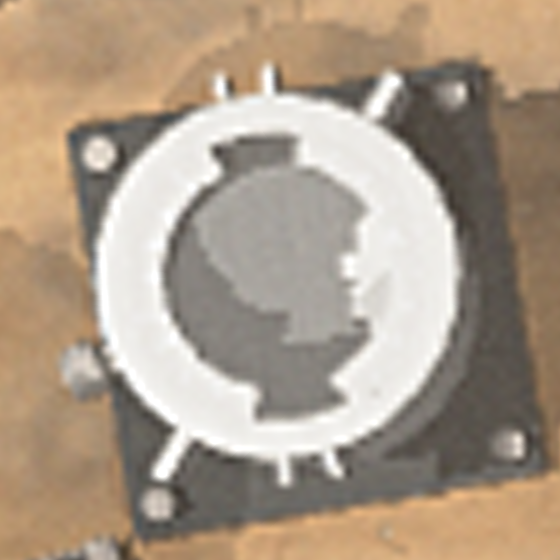

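View pics/o_lid.png

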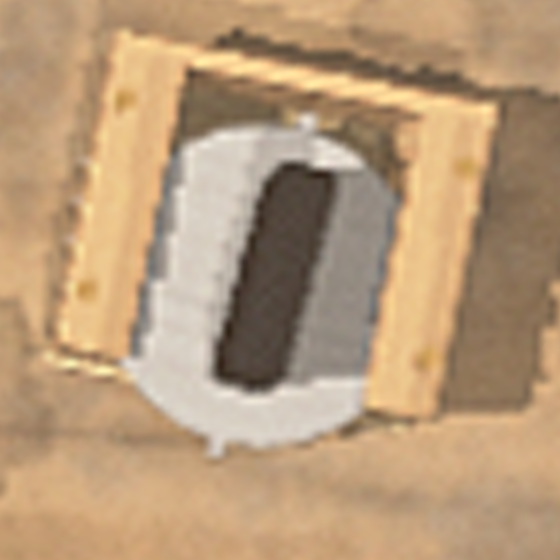

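View pics/o_pots.png

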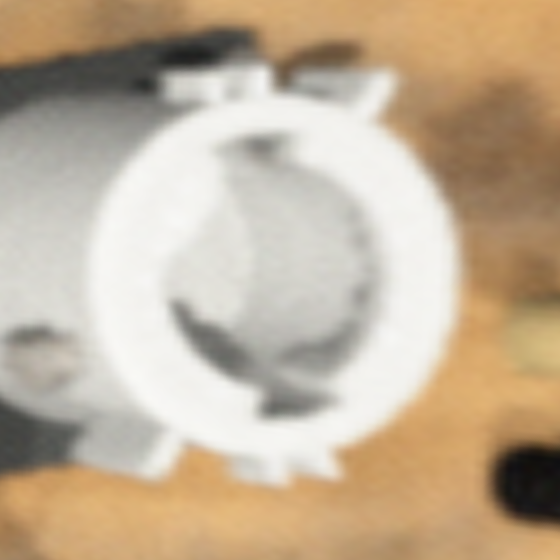

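View pics/o_lids.png

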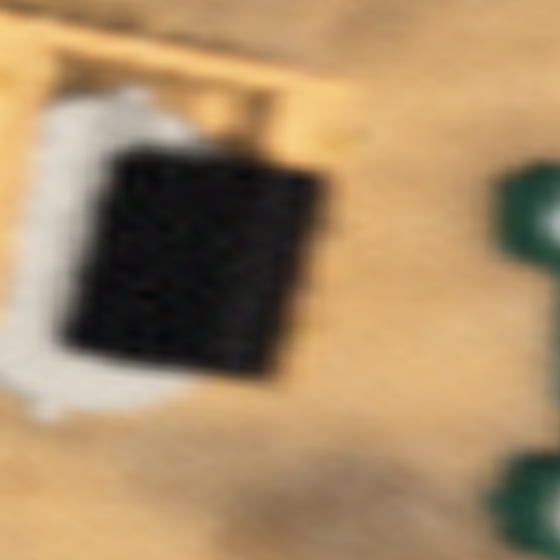

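```bash
cat >> h.py <<'E'
from scipy.spatial.transform import Rotation as Rn
def tgt(yaw): # yaw of the lid x axis (=tool y dir), tool down. tool x = yaw+90deg
    x=np.array([-np.sin(yaw),np.cos(yaw),0]); z=np.array([0,0,-1.]); y=np.cross(z,x)
    return np.stack([x,y,z],1)
def plan(pos,yaw):
    o=observe(); R=Rn.from_rotvec(o["ee_rot"]).as_matrix()
    d=R.T@(np.array(pos)-o["position"]); r=Rn.from_matrix(R.T@tgt(yaw)).as_rotvec()
    yt=R[:,1]
    print("clk %.2f"%o["clock"],"pos",o["position"].round(4),"yaw(toolY) %.2fdeg"%np.degrees(np.arctan2(yt[1],yt[0])),"F",o["force"].round(1),"T",o["ft_torque"].round(2),"w %.3f"%o["width"])
    print("shift/0.15 total",(d/.15).round(3),"turn/0.5 total",(r/.5).round(3))
E
python3 - <<'E'
from h import *
t=cv2.imread("pics/top0.png")
c=(0.50363055,-0.11298968); o=ortho(t,"top",*c,.07,.07)
g=cv2.cvtColor(o,cv2.COLOR_BGR2GRAY)
m=((g<100)).astype(np.uint8); m[:150]=0; m[400:]=0; m[:,:205]=0;m[:,345:]=0
n,l,st,ce=cv2.connectedComponentsWithStats(m); k=1+st[1:,4].argmax(); print(st[k],ce[k])
pts=np.argwhere(l==k)[:,::-1].astype(np.float32); r=cv2.minAreaRect(pts); print(r)
w,v=np.linalg.eigh(np.cov(pts.T)); d=v[:,1]; print("yaw", np.degrees(np.arctan2(-d[0],-d[1])), "ctr",o2w(ce[k],*c,.07), o2w(r[0],*c,.07))
# pot
c=(0.53242227,0.13505715)
for n,f in(("top","top0"),("side","side0")):
    o=ortho(cv2.imread(f"pics/{f}.png"),n,*c,.06,.07); g=cv2.cvtColor(o,cv2.COLOR_BGR2GRAY)
    ang=np.radians(np.arange(0,360,2)); P=[]
    for a in ang:
        rr=np.arange(165,205,.5); u=277+rr*np.cos(a); vv=276+rr*np.sin(a)
        pr=cv2.remap(g,u[None].astype(np.float32),vv[None].astype(np.float32),1)[0].astype(float)
        gr=np.diff(cv2.GaussianBlur(pr[:,None],(1,9),2)[:,0]); i=gr.argmin()
        if gr[i]<-2: P.append((u[i],vv[i]))
    P=np.array(P)
    for _ in range(8):
        A=np.c_[2*P,np.ones(len(P))]; s=np.linalg.lstsq(A,(P**2).sum(1),rcond=None)[0]; R=np.sqrt(s[2]+s[0]**2+s[1]**2)
        e=np.hypot(*(P-s[:2]).T)-R; keep=abs(e)<max(2*np.std(e),1.0)
        P=P[keep]
    print(n,o2w(s[:2],*c,.07),"R mm",R/4,len(P),e.std())
plan([.505,-.112,.2],np.radians(-14))
E
```

```text
[  215   163   122   228 16009] [274.87350865 276.34343182]
((274.45654296875, 276.1566467285156), (75.89883422851562, 231.9459991455078), 15.48850154876709)
yaw 163.45762123890051 ctr [ 0.50454469 -0.11170806] [ 0.50459139 -0.11160382]
top [0.53355466 0.13602092] R mm 45.42744305247874 139 0.7422498277840869
side [0.53331886 0.13641474] R mm 46.09000760256547 82 1.4956920314368611
clk 0.10 pos [0.1568 0.6045 0.226 ] yaw(toolY) -14.54deg F [-0.8  0.4 -0.7] T [ 0.05  0.02 -0.01] w 1.002
shift/0.15 total [-4.041  3.446  0.18 ] turn/0.5 total [ 0.     0.003 -0.019]
```

play_rows([
  [-0.2,0.17,0,0,0,0,-1],
  [-0.24,0.2,0,0,0,0,-1],
  [-0.24,0.2,0,0,0,0,-1],
  [-0.24,0.2,0,0,0,0,-1],
  [-0.24,0.2,0,0,0,0,-1],
], force=40)

```text
clock: 0.6
position: [0.2521, 0.3976, 0.2227]
ee_rot: [2.475, 1.935, -0.007]
force: [1.9, 0.5, 0.1]
width: 1.0
```

play_rows([
  [-0.24,0.2,0,0,0,0,-1],
  [-0.24,0.2,0,0,0,0,-1],
  [-0.24,0.2,0,0,0,0,-1],
  [-0.24,0.2,0,0,0,0,-1],
  [-0.24,0.2,0,0,0,0,-1],
])

```text
clock: 1.1
position: [0.356, 0.1767, 0.2225]
ee_rot: [-2.474, -1.936, 0.007]
force: [1.4, 0.0, -0.7]
width: 1.003
```

```bash
python3 -c "
from h import *
plan([.5045,-.1115,.1],np.radians(-15.5))"
```

```text
clk 1.10 pos [0.356  0.1767 0.2225] yaw(toolY) -13.91deg F [ 1.4  0.  -0.7] T [ 0.02 -0.05 -0.  ] w 1.003
shift/0.15 total [-1.624  1.426  0.818] turn/0.5 total [-0.006  0.007  0.056]
```

play_rows([
  [-0.24,0.21,0,0,0,0,-1],
  [-0.24,0.21,0,0,0,0,-1],
  [-0.24,0.21,0,0,0,0,-1],
  [-0.24,0.21,0,0,0,0,-1],
  [-0.24,0.21,0.05,0,0,0.03,-1],
])

```text
clock: 1.6
position: [0.4677, -0.0452, 0.2161]
ee_rot: [-2.487, -1.92, 0.002]
force: [1.4, 2.0, 0.3]
width: 0.997
```

play_rows([
  [-0.2,0.2,0.1,0,0,0,-1],
  [-0.16,0.14,0.1,0,0,0,-1],
  [0,0,0.1,0,0,0.0,-1],
])

```text
clock: 1.9
position: [0.5069, -0.1207, 0.1708]
ee_rot: [2.489, 1.907, 0.0]
force: [-0.2, 0.1, -0.1]
width: 1.002
```

```bash
python3 -c "
from h import *
plan([.5045,-.1115,.1],np.radians(-15.5))
plan([.5045,-.1115,.046],np.radians(-15.5))"
```

```text
clk 1.90 pos [ 0.5069 -0.1207  0.1708] yaw(toolY) -15.10deg F [-0.2  0.1 -0.1] T [-0.01  0.04 -0.02] w 1.002
shift/0.15 total [ 0.057 -0.034  0.471] turn/0.5 total [0.01  0.007 0.014]
clk 1.90 pos [ 0.5069 -0.1207  0.1708] yaw(toolY) -15.10deg F [-0.2  0.1 -0.1] T [-0.01  0.04 -0.02] w 1.002
shift/0.15 total [ 0.058 -0.035  0.831] turn/0.5 total [0.01  0.007 0.014]
```

play_rows([
  [0.057,-0.034,0.15,0.01,0.007,0.01,-1],
  [0,0,0.15,0,0,0,-1],
  [0,0,0.15,0,0,0,-1],
  [0,0,0.05,0,0,0,-1],
])

```text
clock: 2.3
position: [0.5031, -0.1134, 0.0912]
ee_rot: [-2.502, -1.898, 0.005]
force: [-0.3, -0.5, 0.8]
width: 0.999
```

```bash
python3 -c "
from h import *
plan([.5045,-.1115,.046],np.radians(-15.5))
cv2.imwrite('pics/s1.png',get_image('side'));cv2.imwrite('pics/t1.png',get_image('top'))
crop(cv2.imread('pics/s1.png'),200,80,380,220,4,'pics/s1c.png');crop(cv2.imread('pics/t1.png'),260,150,440,290,4,'pics/t1c.png')"
```

```text
clk 2.30 pos [ 0.5031 -0.1134  0.0912] yaw(toolY) -15.65deg F [-0.3 -0.5  0.8] T [-0.    0.03 -0.01] w 0.999
shift/0.15 total [0.015 0.006 0.301] turn/0.5 total [-0.006  0.003 -0.005]
```

View pics/s1c.png

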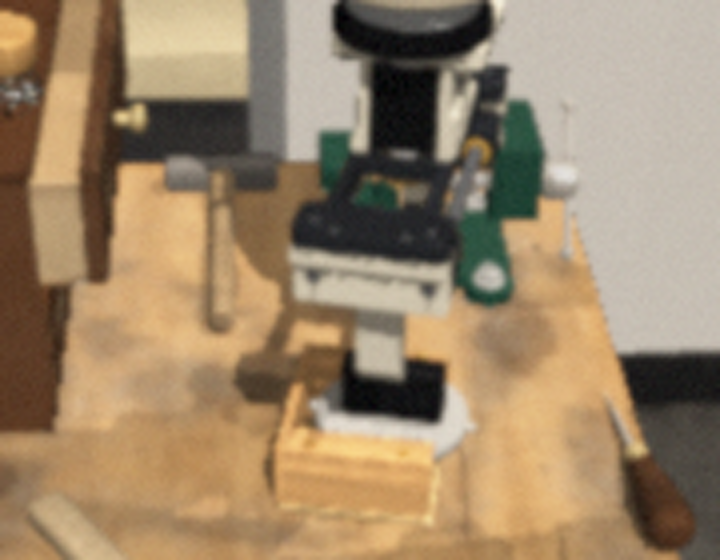

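View pics/t1c.png

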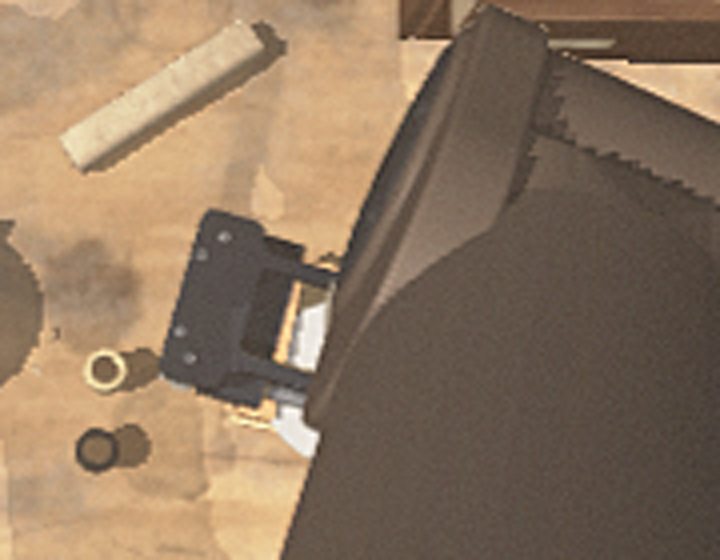

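play_rows([
  [0.015,0.006,0.1,-0.006,0,0,-1],
  [0,0,0.1,0,0,0,-1],
  [0,0,0.06,0,0,0,-1],
  [0,0,0.0,0,0,0,-1],
])

```text
clock: 2.8
position: [0.5085, -0.1121, 0.0563]
ee_rot: [2.498, 1.895, 0.007]
force: [0.2, -0.6, 0.7]
width: 1.001
```

```bash
python3 -c "
from h import *
plan([.5045,-.1115,.046],np.radians(-15.5))"
```

```text
clk 2.80 pos [ 0.5085 -0.1121  0.0563] yaw(toolY) -15.64deg F [ 0.2 -0.6  0.7] T [ 0.03 -0.03 -0.02] w 1.001
shift/0.15 total [-0.003 -0.027  0.069] turn/0.5 total [ 0.015  0.    -0.005]
```

play_rows([
  [-0.003,-0.027,0.05,0.015,0,0,-1],
  [0,0,0.015,0,0,0,-1],
])

```text
clock: 3.0
position: [0.5053, -0.1115, 0.0476]
ee_rot: [2.502, 1.898, 0.002]
force: [-0.3, 0.2, -0.0]
width: 0.998
```

```bash
python3 -c "
from h import *
plan([.5045,-.1115,.046],np.radians(-15.5))"
```

```text
clk 3.00 pos [ 0.5053 -0.1115  0.0476] yaw(toolY) -15.63deg F [-0.3  0.2 -0. ] T [-0.   -0.03  0.02] w 0.998
shift/0.15 total [-0.001 -0.005  0.011] turn/0.5 total [ 0.003 -0.001 -0.005]
```

play_rows([
  [0,0,0.005,0,0,0,1],
  [0,0,0,0,0,0,1],
  [0,0,0,0,0,0,1],
  [0,0,0,0,0,0,1],
  [0,0,0,0,0,0,1],
], force=20)

```text
clock: 3.5
position: [0.506, -0.1117, 0.0477]
ee_rot: [2.502, 1.897, 0.004]
force: [0.8, -0.0, 0.7]
width: 0.615
```

```bash
python3 -c "
from h import *
plan([.5045,-.1115,.046],np.radians(-15.5))"
```

```text
clk 3.50 pos [ 0.506  -0.1117  0.0477] yaw(toolY) -15.64deg F [ 0.8 -0.   0.7] T [-0.04  0.    0.05] w 0.615
shift/0.15 total [-0.001 -0.01   0.012] turn/0.5 total [ 0.006 -0.002 -0.005]
```

play_rows([
  [0,0,0,0,0,0,1],
  [0,0,0,0,0,0,1],
  [0,0,0,0,0,0,1],
  [0,0,0,0,0,0,1],
  [0,0,0,0,0,0,1],
])

```text
clock: 4.0
position: [0.506, -0.1117, 0.0479]
ee_rot: [2.501, 1.897, 0.004]
force: [-0.3, -0.6, 0.0]
width: 0.177
```

play_rows([
  [0,0,0,0,0,0,1],
  [0,0,0,0,0,0,1],
  [0,0,0,0,0,0,1],
], force=40)

```text
clock: 4.3
position: [0.506, -0.1118, 0.0479]
ee_rot: [2.501, 1.897, 0.004]
force: [-0.7, 0.4, 0.2]
width: 0.167
```

```bash
python3 -c "
from h import *
plan([.5045,-.1115,.046],np.radians(-15.5))"
```

```text
clk 4.30 pos [ 0.506  -0.1118  0.0479] yaw(toolY) -15.64deg F [-0.7  0.4  0.2] T [-0.01  0.    0.02] w 0.167
shift/0.15 total [-0.001 -0.01   0.013] turn/0.5 total [ 0.006 -0.002 -0.005]
```

play_rows([
  [0,0,-0.006,0,0,0,1],
  [-0.002,-0.03,0,0,0,0,1],
  [-0.004,-0.05,0,0,0,0,1],
  [-0.004,-0.05,0,0,0,0,1],
])

```text
clock: 4.7
position: [0.4858, -0.1078, 0.0485]
ee_rot: [2.501, 1.898, 0.004]
force: [0.1, -0.4, -1.0]
width: 0.172
```

```bash
python3 -c "
from h import *
plan([.506-.072*.982,-.1117+.072*.191,.0488],np.radians(-15.5))"
```

```text
clk 4.70 pos [ 0.4858 -0.1078  0.0485] yaw(toolY) -15.63deg F [ 0.1 -0.4 -1. ] T [-0.04  0.02  0.04] w 0.172
shift/0.15 total [-0.028 -0.342 -0.003] turn/0.5 total [ 0.006 -0.001 -0.005]
```

play_rows([
  [-0.005,-0.07,0,0,0,0,1],
  [-0.006,-0.07,0,0,0,0,1],
  [-0.006,-0.07,0,0,0,0,1],
  [-0.006,-0.07,0,0,0,0,1],
  [-0.005,-0.06,0,0,0,0,1],
])

```text
clock: 5.2
position: [0.4296, -0.0969, 0.0483]
ee_rot: [2.502, 1.898, 0.003]
force: [-0.6, -0.8, -1.2]
width: 0.17
```

```bash
python3 -c "
from h import *
plan([.506-.072*.982,-.1117+.072*.191,.0488],np.radians(-15.5))
cv2.imwrite('pics/s2.png',get_image('side'));cv2.imwrite('pics/t2.png',get_image('top'))
crop(cv2.imread('pics/s2.png'),200,80,380,220,4,'pics/s2c.png')"
```

```text
clk 5.20 pos [ 0.4296 -0.0969  0.0483] yaw(toolY) -15.64deg F [-0.6 -0.8 -1.2] T [-0.01 -0.02  0.  ] w 0.170
shift/0.15 total [ 0.004  0.038 -0.004] turn/0.5 total [ 0.003 -0.002 -0.005]
```

View pics/s2c.png

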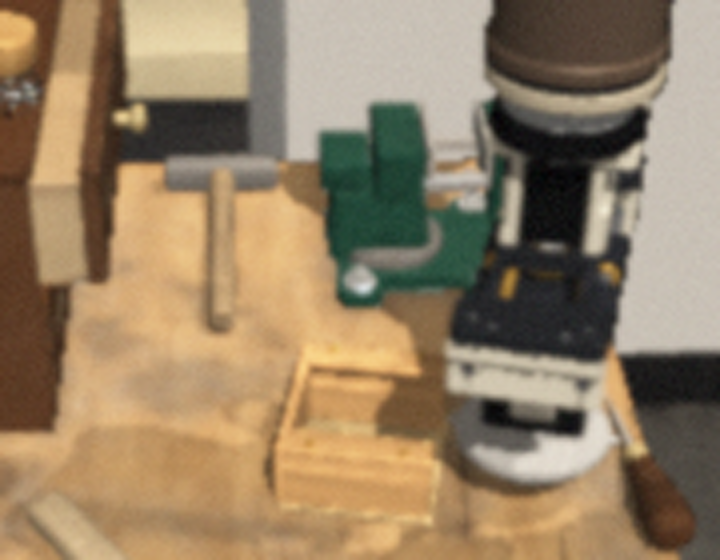

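View pics/t2.png

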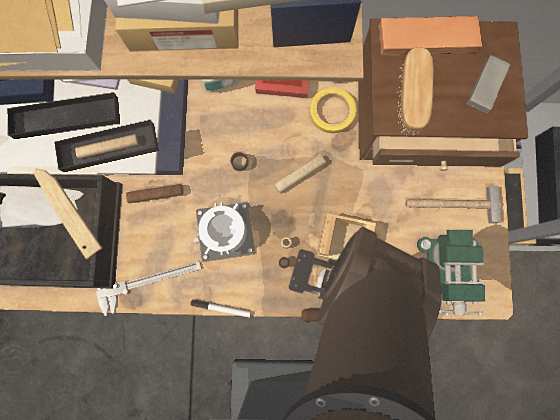

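play_rows([
  [0,0,-0.1,0,0,0,1],
  [0,0,-0.16,0,0,0,1],
  [0,0,-0.16,0,0,0,1],
  [0,0,-0.14,0,0,0,1],
])

```text
clock: 5.7
position: [0.4281, -0.097, 0.133]
ee_rot: [-2.502, -1.897, 0.004]
force: [0.2, 0.7, -2.4]
width: 0.172
```

```bash
python3 -c "
from h import *
plan([.5334,.136,.13],np.radians(9.5))"
```

```text
clk 5.70 pos [ 0.4281 -0.097   0.133 ] yaw(toolY) -15.67deg F [ 0.2  0.7 -2.4] T [-0.02 -0.03  0.06] w 0.172
shift/0.15 total [1.685 0.256 0.017] turn/0.5 total [-0.007  0.001 -0.879]
```

play_rows([
  [0.15,0.02,0,0,0,-0.15,1],
  [0.2,0.04,0,0,0,-0.18,1],
  [0.2,0.05,0,0,0,-0.18,1],
  [0.2,0.08,0,0,0,-0.18,1],
  [0.2,0.1,0,0,0,-0.1,1],
])

```text
clock: 6.2
position: [0.4894, 0.0451, 0.136]
ee_rot: [2.064, 2.363, 0.006]
force: [0.2, -0.1, -0.8]
width: 0.167
```

```bash
python3 -c "
from h import *
plan([.5334,.136,.12],np.radians(9.5))"
```

```text
clk 6.20 pos [0.4894 0.0451 0.136 ] yaw(toolY) 7.73deg F [ 0.2 -0.1 -0.8] T [-0.05 -0.04  0.02] w 0.167
shift/0.15 total [0.561 0.372 0.108] turn/0.5 total [ 0.011  0.001 -0.062]
```

play_rows([
  [0.18,0.12,0.03,0,0,-0.03,1],
  [0.18,0.12,0.03,0.01,0,-0.03,1],
  [0.14,0.1,0.02,0,0,0,1],
  [0.05,0.03,0.02,0,0,0,1],
  [0,0,0,0,0,0,1],
])

```text
clock: 6.7
position: [0.5341, 0.1494, 0.1177]
ee_rot: [-2.006, -2.416, -0.004]
force: [-1.0, -1.4, -1.2]
width: 0.172
```

```bash
python3 -c "
from h import *
plan([.5334,.136,.12],np.radians(9.5))
cv2.imwrite('pics/s3.png',get_image('side'));cv2.imwrite('pics/t3.png',get_image('top'))
crop(cv2.imread('pics/s3.png'),230,180,370,320,4,'pics/s3c.png');crop(cv2.imread('pics/t3.png'),160,150,300,290,4,'pics/t3c.png')"
```

```text
clk 6.70 pos [0.5341 0.1494 0.1177] yaw(toolY) 10.61deg F [-1.  -1.4 -1.2] T [-0.01  0.03 -0.01] w 0.172
shift/0.15 total [-0.087 -0.021 -0.015] turn/0.5 total [ 0.002 -0.006  0.039]
```

View pics/s3c.png

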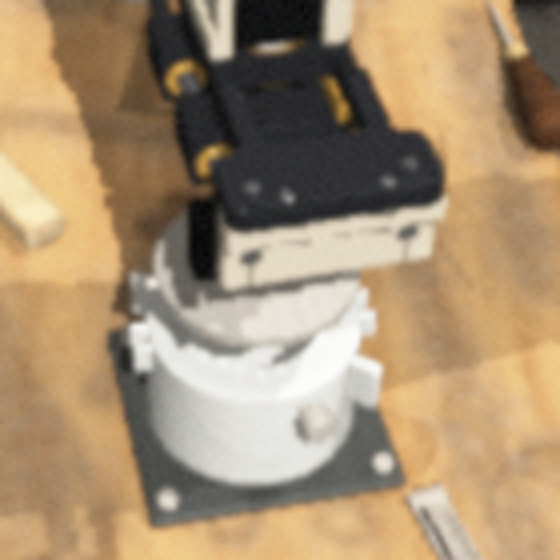

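View pics/t3c.png

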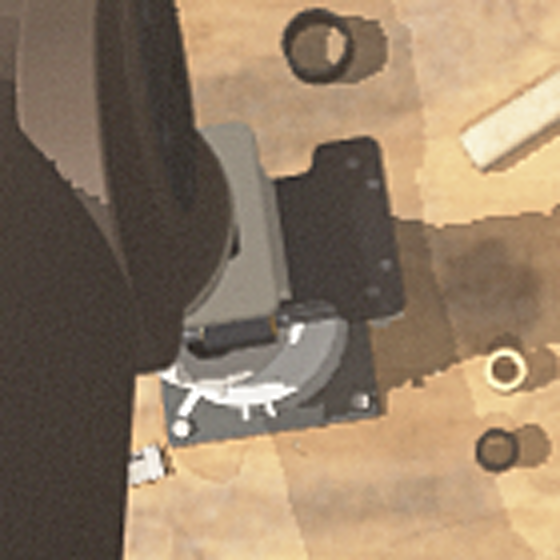

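play_rows([
  [-0.08,-0.01,0,0,-0.006,0.039,1],
  [0,0,0,0,0,0,1],
  [0,0,0,0,0,0,1],
])

```text
clock: 7.1
position: [0.5338, 0.1299, 0.1189]
ee_rot: [2.04, 2.386, -0.001]
force: [-1.2, 0.9, -1.1]
width: 0.173
```

```bash
python3 -c "
from h import *
plan([.5348,.1362,.104],np.radians(9.5))
cv2.imwrite('pics/s4.png',get_image('side'))
crop(cv2.imread('pics/s4.png'),240,200,340,320,5,'pics/s4c.png')"
```

```text
clk 7.10 pos [0.5338 0.1299 0.1189] yaw(toolY) 8.94deg F [-1.2  0.9 -1.1] T [ 0.06 -0.03 -0.01] w 0.173
shift/0.15 total [0.041 0.013 0.099] turn/0.5 total [ 0.001  0.004 -0.02 ]
```

View pics/s4c.png

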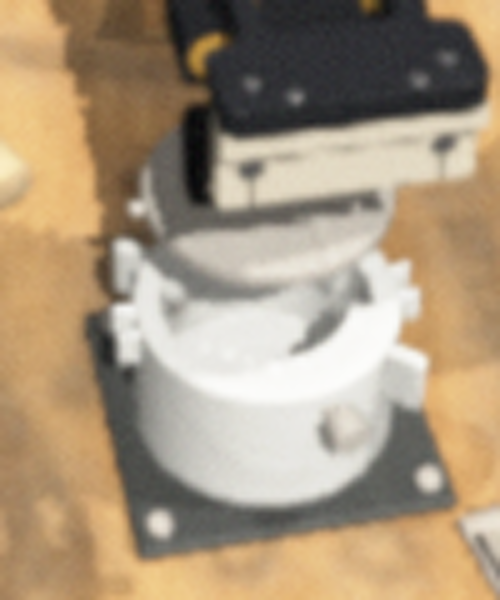

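play_rows([
  [0.035,0.008,0.03,0,0.002,-0.015,1],
  [0,0,0.03,0,0,0,1],
  [0,0,0,0,0,0,1],
  [0,0,0,0,0,0,1],
])

```text
clock: 7.55
position: [0.5342, 0.1352, 0.1093]
ee_rot: [2.032, 2.394, 0.0]
force: [-0.2, 0.7, -1.1]
width: 0.167
```

```bash
python3 -c "
from h import *
plan([.5348,.1362,.104],np.radians(9.5))
cv2.imwrite('pics/s5.png',get_image('side'))
s=cv2.imread('pics/s5.png');s=cv2.resize(s,None,fx=6,fy=6,interpolation=cv2.INTER_CUBIC)
o=observe();R=Rn.from_rotvec(o['ee_rot']).as_matrix();T=o['position']
a=np.linspace(0,2*np.pi,100)
def dr(P,c):
    q=((proj('side',P)+.5)*6-.5).astype(np.int32); cv2.polylines(s,[q],False,c,1)
L=T-np.array([0,0,.018])-.0014*R[:,1]
for z in(0,.006): dr(np.c_[L[0]+.042*np.cos(a),L[1]+.042*np.sin(a),np.full(100,L[2]+z)],(0,0,255))
dr(np.c_[.5335+.046*np.cos(a),.1362+.046*np.sin(a),np.full(100,.06)],(0,255,0))
dr(np.array([L+.045*R[:,1]*k+[0,0,.003] for k in(-1,1)]),(255,0,0))
cv2.imwrite('pics/s5c.png',s[1240:1840,1450:2050])"
```

```text
clk 7.55 pos [0.5342 0.1352 0.1093] yaw(toolY) 9.37deg F [-0.2  0.7 -1.1] T [0.04 0.04 0.01] w 0.167
shift/0.15 total [0.006 0.005 0.035] turn/0.5 total [ 0.002  0.002 -0.005]
```

View pics/s5c.png

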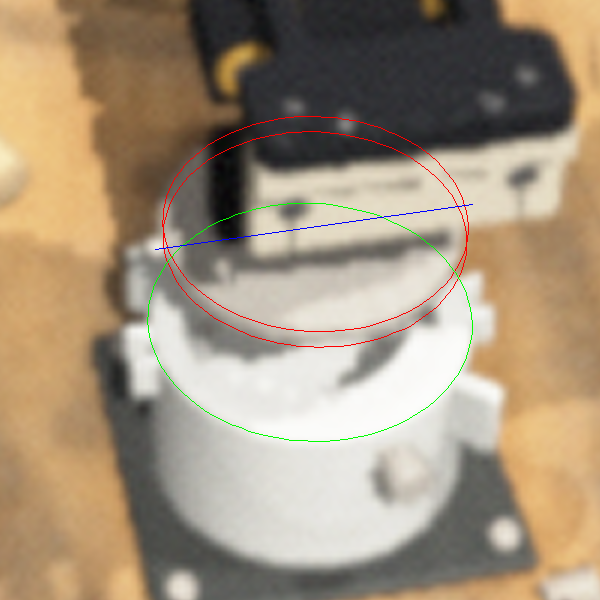

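play_rows([
  [0.002,0,0.04,0,0,0,1],
  [0,0,0.04,0,0,0,1],
  [0,0,0.02,0,0,0,1],
  [0,0,0,0,0,0,1],
])

```text
clock: 8.0
position: [0.534, 0.1356, 0.0928]
ee_rot: [2.031, 2.395, -0.0]
force: [-0.5, 0.1, -1.3]
width: 0.171
```

```bash
python3 -c "
from h import *
plan([.534,.136,.078],np.radians(9.5))"
```

```text
clk 8.00 pos [0.534  0.1356 0.0928] yaw(toolY) 9.39deg F [-0.5  0.1 -1.3] T [0.03 0.02 0.01] w 0.171
shift/0.15 total [0.003 0.001 0.098] turn/0.5 total [ 0.001  0.002 -0.004]
```

play_rows([
  [0.002,0,0.025,0,0,0,1],
  [0,0,0.02,0,0,0,1],
  [0,0,0,0,0,0,1],
])

```text
clock: 8.3
position: [0.5339, 0.1358, 0.0853]
ee_rot: [2.032, 2.395, -0.0]
force: [0.8, 0.2, -1.2]
width: 0.169
```

```bash
python3 -c "
from h import *
plan([.534,.136,.078],np.radians(9.5))"
```

```text
clk 8.30 pos [0.5339 0.1358 0.0853] yaw(toolY) 9.38deg F [ 0.8  0.2 -1.2] T [0.01 0.07 0.07] w 0.169
shift/0.15 total [0.001 0.001 0.049] turn/0.5 total [ 0.001  0.002 -0.004]
```

play_rows([
  [0,0,0.025,0,0,0,1],
  [0,0,0.015,0,0,0,1],
  [0,0,0,0,0,0,1],
])

```text
clock: 8.6
position: [0.5341, 0.1358, 0.0789]
ee_rot: [2.032, 2.395, 0.0]
force: [0.0, 0.4, -0.9]
width: 0.173
```

play_rows([
  [0,0,0.008,0,0,0,1],
  [0,0,0.005,0,0,0,1],
])

```text
clock: 8.8
position: [0.5342, 0.1358, 0.0778]
ee_rot: [2.032, 2.395, 0.001]
force: [-6.7, -1.0, 17.6]
width: 0.171
```

```bash
python3 -c "
from h import *
plan([.534,.136,.078],np.radians(9.5))"
```

```text
clk 8.80 pos [0.5342 0.1358 0.0778] yaw(toolY) 9.37deg F [-6.7 -1.  17.6] T [-0.13  1.32 -0.05] w 0.171
shift/0.15 total [ 0.001 -0.001 -0.001] turn/0.5 total [ 0.002  0.001 -0.005]
```

play_rows([
  [0,0,0,0,0,0,1],
  [0,0,0,0,0,0,1],
], force=60)

```text
clock: 9.0
position: [0.5345, 0.1359, 0.0783]
ee_rot: [2.032, 2.394, 0.002]
force: [1.0, -0.2, -1.0]
width: 0.167
```

```bash
python3 -c "
from h import *
plan([.534,.136,.078],np.radians(9.5))
cv2.imwrite('pics/s6.png',get_image('side'));cv2.imwrite('pics/t6.png',get_image('top'))
crop(cv2.imread('pics/s6.png'),240,200,340,320,5,'pics/s6c.png');crop(cv2.imread('pics/t6.png'),160,170,280,290,5,'pics/t6c.png')"
```

```text
clk 9.00 pos [0.5345 0.1359 0.0783] yaw(toolY) 9.36deg F [ 1.  -0.2 -1. ] T [ 0.02  0.04 -0.03] w 0.167
shift/0.15 total [ 0.001 -0.003  0.002] turn/0.5 total [ 0.004  0.    -0.005]
```

View pics/s6c.png

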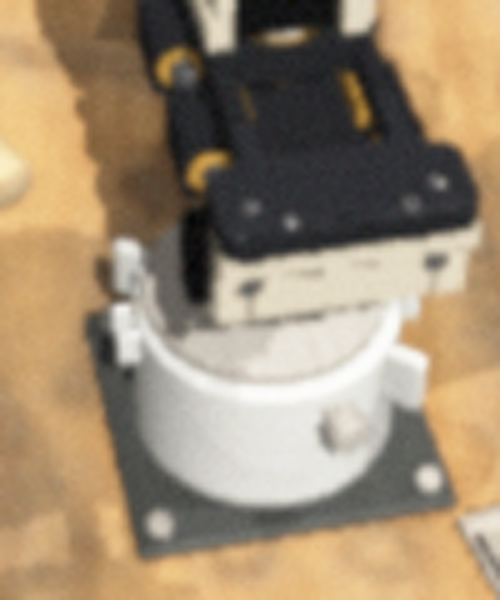

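View pics/t6c.png

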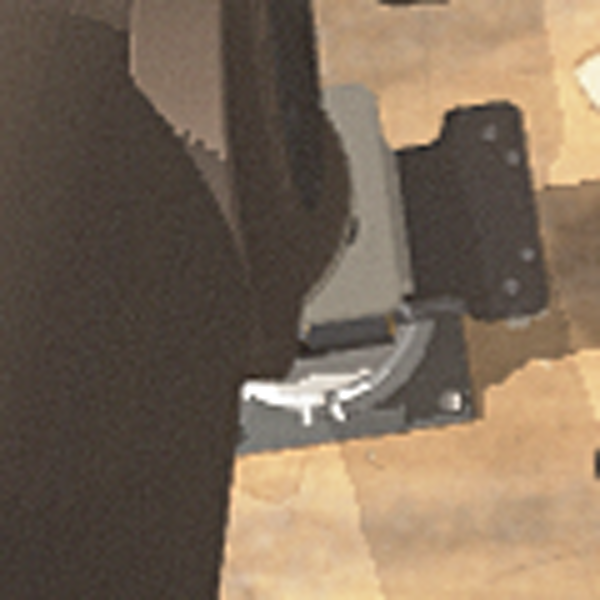

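play_rows([
  [0,0,0.001,0,0,0.06,1],
  [0,0,0,0,0,0.1,1],
  [0,0,0,0,0,0.1,1],
  [0,0,0,0,0,0.1,1],
  [0,0,0,0,0,0.06,1],
])

```text
clock: 9.6
position: [0.5348, 0.1367, 0.0779]
ee_rot: [2.286, 2.153, 0.004]
force: [-0.4, 1.0, -0.7]
width: 0.17
```

```bash
python3 -c "
from h import *
plan([.5343,.1359,.0782],np.radians(-30.5))"
```

```text
clk 9.60 pos [0.5348 0.1367 0.0779] yaw(toolY) -3.43deg F [-0.4  1.  -0.7] T [0.07 0.05 0.09] w 0.170
shift/0.15 total [-0.006 -0.003 -0.002] turn/0.5 total [ 0.004 -0.003  0.945]
```

play_rows([
  [-0.004,0,0,0.002,-0.002,0.1,1],
  [0,0,0,0,0,0.1,1],
  [0,0,0,0,0,0.1,1],
  [0,0,0,0,0,0.1,1],
  [0,0,0,0,0,0.1,1],
])

```text
clock: 10.1
position: [0.5347, 0.1366, 0.0779]
ee_rot: [2.548, 1.837, 0.001]
force: [-0.0, -0.8, -0.2]
width: 0.169
```

```bash
python3 -c "
from h import *
plan([.5343,.1359,.0782],np.radians(-30.5))"
```

```text
clk 10.10 pos [0.5347 0.1366 0.0779] yaw(toolY) -18.42deg F [-0.  -0.8 -0.2] T [-0.13 -0.01  0.15] w 0.169
shift/0.15 total [-0.005 -0.001 -0.002] turn/0.5 total [ 0.002 -0.001  0.422]
```

play_rows([
  [-0.004,0,0,0,0,0.1,1],
  [0,0,0,0,0,0.1,1],
  [0,0,0,0,0,0.08,1],
  [0,0,0,0,0,0.04,1],
  [0,0,0,0,0,0.005,1],
])

```text
clock: 10.6
position: [0.5346, 0.1364, 0.0779]
ee_rot: [2.695, 1.612, 0.001]
force: [-0.9, -0.4, 0.7]
width: 0.17
```

```bash
python3 -c "
from h import *
plan([.5343,.1359,.0782],np.radians(-30.5))
cv2.imwrite('pics/s7.png',get_image('side'));cv2.imwrite('pics/t7.png',get_image('top'))
plan([.5343,.1359,.0782],np.radians(-30.5))
crop(cv2.imread('pics/s7.png'),240,200,340,320,5,'pics/s7c.png');crop(cv2.imread('pics/t7.png'),160,170,280,290,5,'pics/t7c.png')"
```

```text
clk 10.60 pos [0.5346 0.1364 0.0779] yaw(toolY) -28.24deg F [-0.9 -0.4  0.7] T [-0.04  0.05  0.23] w 0.170
shift/0.15 total [-0.004 -0.    -0.002] turn/0.5 total [ 0.003 -0.     0.079]
clk 10.70 pos [0.5346 0.1365 0.0779] yaw(toolY) -28.18deg F [-0.9  0.7 -0.4] T [-0.17  0.06  0.24] w 0.166
shift/0.15 total [-0.004  0.    -0.002] turn/0.5 total [ 0.003 -0.001  0.081]
```

View pics/s7c.png

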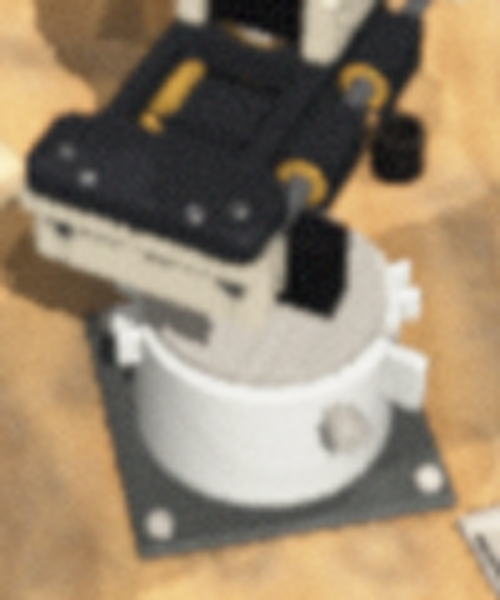

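View pics/t7c.png

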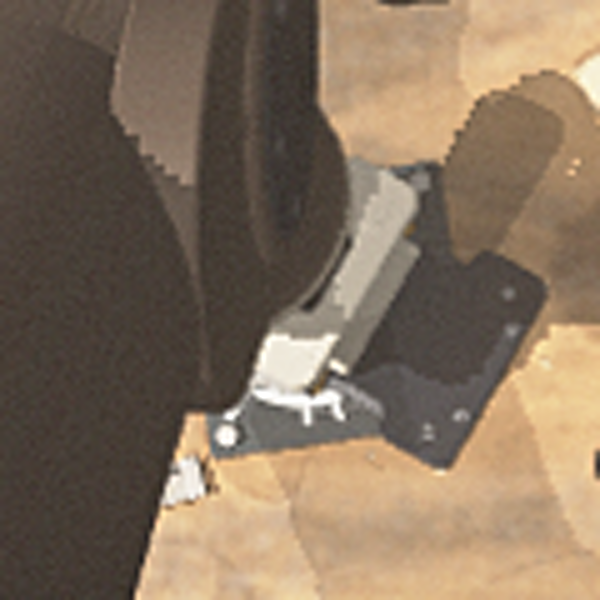

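play_rows([
  [-0.004,0,0,0,0,0.06,1],
  [0,0,0,0,0,0.03,1],
  [0,0,0,0,0,0.01,1],
])

```text
clock: 11.0
position: [0.5346, 0.1363, 0.0779]
ee_rot: [2.736, 1.541, 0.003]
force: [-0.2, -0.1, -0.5]
width: 0.171
```

```bash
cat > ov.py <<'E'
from h import *
import sys
def ov(tag):
    plan([.5343,.1359,.0782],np.radians(-30.5))
    img=get_image('side'); cv2.imwrite(f'pics/{tag}.png',img)
    o=observe();R=Rn.from_rotvec(o['ee_rot']).as_matrix();T=o['position']; y0=np.arctan2(R[1,1],R[0,1])
    s=cv2.resize(img,None,fx=6,fy=6,interpolation=cv2.INTER_CUBIC)
    raw=s.copy()
    L=np.array([.5335,.1362,.06])
    def dr(P,c):
        q=((proj('side',np.array(P))+.5)*6-.5).astype(np.int32); cv2.polylines(s,[q],False,c,1)
    for yaw,c in((y0,(0,0,255)),(y0-.08,(0,255,0)),(y0+.08,(255,0,0))):
        ex=np.array([np.cos(yaw),np.sin(yaw),0]);ey=np.array([-ex[1],ex[0],0])
        for z in(.04,): dr([L+a*.028*ex+b*.008*ey+[0,0,z] for a,b in((-1,-1),(-1,1),(1,1),(1,-1),(-1,-1))],c)
        dr([L-.028*ex+.008*ey+[0,0,.04],L-.028*ex+.008*ey+[0,0,.006]],c)
        dr([L-.042*ex+[0,0,.003],L-.050*ex+[0,0,.003]],c)
    for yaw in(np.radians(9.4)-.7,):
        ex=np.array([np.cos(yaw),np.sin(yaw),0]); dr([L-.046*ex,L-.059*ex],(255,0,255))
    cv2.imwrite(f'pics/{tag}c.png',np.hstack([raw[1240:1800,1600:1990],s[1240:1800,1600:1990]]))
if __name__=="__main__": ov(sys.argv[1])
E
python3 ov.py s8
```

```text
clk 11.00 pos [0.5346 0.1363 0.0779] yaw(toolY) -31.22deg F [-0.2 -0.1 -0.5] T [-0.03 -0.03  0.2 ] w 0.171
shift/0.15 total [-0.004 -0.    -0.002] turn/0.5 total [ 0.003 -0.002 -0.025]
```

View pics/s8c.png

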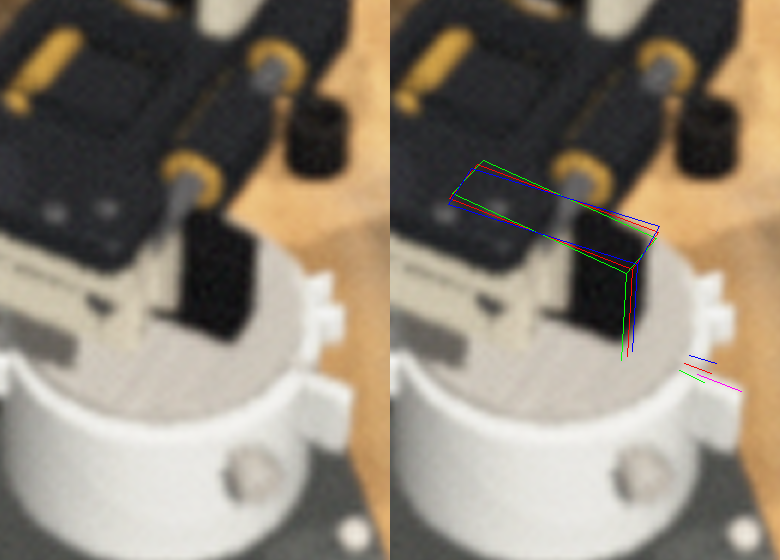

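```bash
python3 - <<'E'
from h import *
for k,n in((7,'s7'),(8,'s8')):
    s=cv2.imread(f'pics/{n}.png')[240:290,285:335]
    g=cv2.resize(s,None,fx=8,fy=8,interpolation=cv2.INTER_LANCZOS4).astype(float)
    cv2.imwrite(f'pics/e{k}.png',np.clip((g-140)*2.2,0,255).astype(np.uint8))
a=cv2.imread('pics/e7.png');b=cv2.imread('pics/e8.png');cv2.imwrite('pics/e.png',np.hstack([a,b]))
E
```

```text
(no output)
```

View pics/e.png

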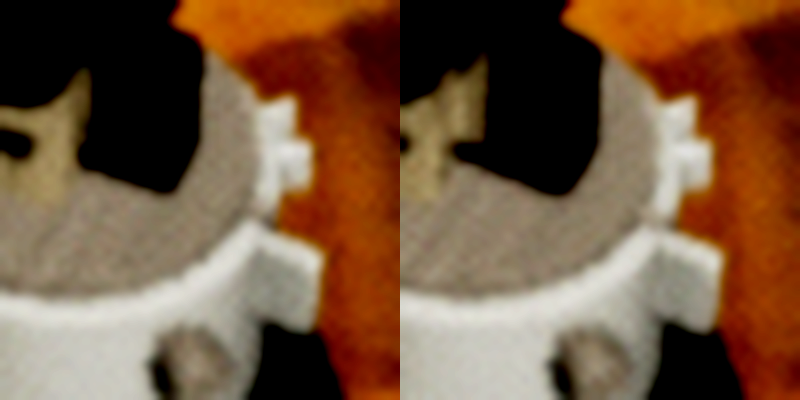

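```bash
python3 - <<'E'
from h import *
t=cv2.imread('pics/top0.png'); c=(.5335,.136)
for z in(.06,.055):
    o=ortho(t,'top',*c,z,.07); g=cv2.cvtColor(o,cv2.COLOR_BGR2GRAY).astype(float)
    A=np.radians(np.arange(-180,180,.5)); 
    pr=[]
    for r in np.arange(50,56.5,.5):
        u=(280-4*r*np.sin(A)).astype(np.float32); v=(280-4*r*np.cos(A)).astype(np.float32)
        pr.append(cv2.remap(g.astype(np.float32),u[None],v[None],1)[0])
    p=np.mean(pr,0); d=np.degrees(A)
    for lo,hi in((-45,-15),(135,165),(-10,30),(175,180),(-180,-150),(170,180)):
        m=(d>=lo)&(d<=hi); q=p[m]-np.percentile(p[m],60); q[q<25]=0
        print(z,lo,hi,"peak",d[m][q.argmax()], "cent",(q*d[m]).sum()/max(q.sum(),1))
E
```

```text
0.06 -45 -15 peak -30.5 cent -30.499145089487907
0.06 135 165 peak 150.0 cent 149.63747891732805
0.06 -10 30 peak 2.5 cent 8.007636483842198
0.06 175 180 peak 175.0 cent 0.0
0.06 -180 -150 peak -163.0 cent -169.6136010359251
0.06 170 180 peak 170.0 cent 0.0
0.055 -45 -15 peak -29.500000000000004 cent -29.47832225806512
0.055 135 165 peak 148.5 cent 148.6307104658309
0.055 -10 30 peak 3.0000000000000004 cent 9.630045875459555
0.055 175 180 peak 175.0 cent 0.0
0.055 -180 -150 peak -163.5 cent -170.73947846497228
0.055 170 180 peak 170.0 cent 0.0
```

play_rows([
  [0,0,0,0,0,0,1],
  [0,0,0,0,0,0,1],
])

```text
clock: 11.25
position: [0.5346, 0.1363, 0.0779]
ee_rot: [2.736, 1.542, 0.003]
force: [0.6, -0.2, -0.7]
width: 0.173
```

```bash
python3 ov.py s9; python3 - <<'E'
from h import *
cv2.imwrite('pics/t9.png',get_image('top'))
plan([.5343,.1359,.0782],np.radians(-30.5)); print(observe()['joints'].round(2))
for nm,u in(('crm',(286.5,242.8)),('blk',(284.5,262.7))): pass
a=cv2.imread('pics/t9.png');crop(a,200,140,330,290,4,'pics/t9c.png')
E
```

```text
clk 11.25 pos [0.5346 0.1363 0.0779] yaw(toolY) -31.21deg F [ 0.6 -0.2 -0.7] T [0.04 0.   0.22] w 0.173
shift/0.15 total [-0.004 -0.    -0.002] turn/0.5 total [ 0.003 -0.002 -0.025]
clk 11.35 pos [0.5346 0.1363 0.0779] yaw(toolY) -31.21deg F [0.1 0.3 0. ] T [-0.02  0.01  0.21] w 0.171
shift/0.15 total [-0.003 -0.    -0.002] turn/0.5 total [ 0.003 -0.002 -0.025]
[-0.73  0.53  0.54  1.95 -0.38  0.76  1.06]
```

View pics/t9c.png

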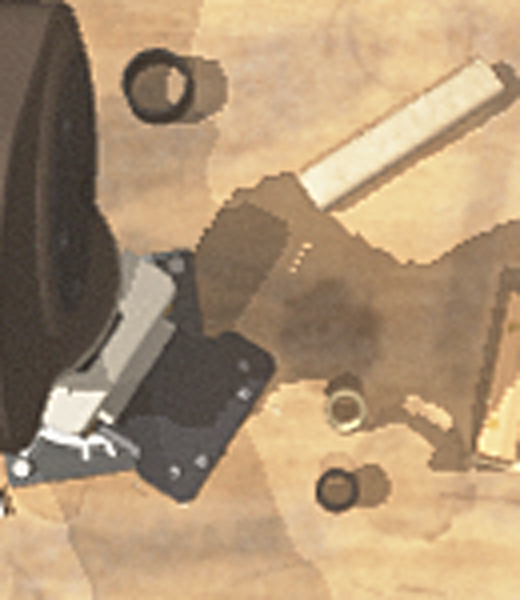

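View pics/s9c.png

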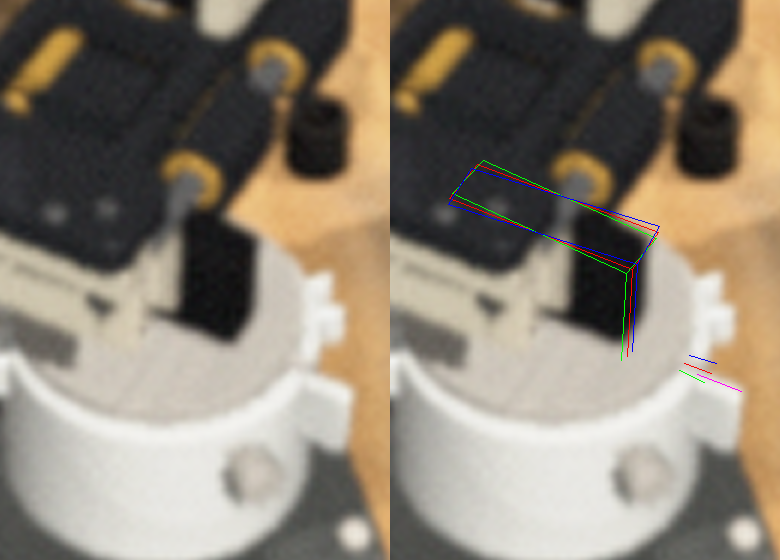

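play_rows([
  [0,0,0.004,0,0,-0.015,1],
])

```text
clock: 11.45
position: [0.5346, 0.1363, 0.0779]
ee_rot: [2.731, 1.552, 0.003]
force: [-5.4, 0.7, 15.1]
width: 0.169
```

```bash
python3 -c "
from h import *
plan([.5343,.1359,.0782],np.radians(-30.5))"
```

```text
clk 11.45 pos [0.5346 0.1363 0.0779] yaw(toolY) -30.78deg F [-5.4  0.7 15.1] T [-0.15  0.99 -0.08] w 0.169
shift/0.15 total [-0.004 -0.    -0.002] turn/0.5 total [ 0.003 -0.003 -0.01 ]
```

play_rows([
  [0,0,0.001,0,0,0,1],
  [0,0,0.001,0,0,0,1],
  [0,0,0.001,0,0,0,1],
])

```text
clock: 11.75
position: [0.5346, 0.1363, 0.0779]
ee_rot: [2.731, 1.552, 0.004]
force: [-1.7, 0.1, 4.6]
width: 0.169
```

```bash
python3 -c "
from h import *
plan([.5343,.1359,.0782],np.radians(-30.5))
cv2.imwrite('pics/s10.png',get_image('side'))
plan([.5343,.1359,.0782],np.radians(-30.5))
crop(cv2.imread('pics/s10.png'),230,180,340,320,5,'pics/s10c.png')"
```

```text
clk 11.75 pos [0.5346 0.1363 0.0779] yaw(toolY) -30.77deg F [-1.7  0.1  4.6] T [-0.12  0.31  0.16] w 0.169
shift/0.15 total [-0.003 -0.    -0.002] turn/0.5 total [ 0.002 -0.004 -0.009]
clk 11.80 pos [0.5346 0.1363 0.0779] yaw(toolY) -30.77deg F [-2.3  0.4  4.5] T [-0.06  0.3   0.2 ] w 0.167
shift/0.15 total [-0.003 -0.    -0.002] turn/0.5 total [ 0.002 -0.004 -0.009]
```

View pics/s10c.png

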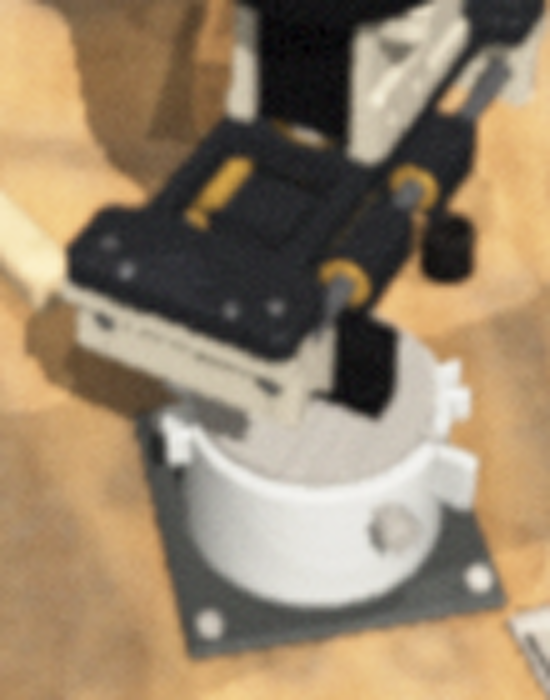

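```bash
python3 -c "
from cell import *
print(sign_off())"
```

```text
the job is handed in; nothing more can be done
None
```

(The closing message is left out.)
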